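# Bring the brass drawer label to the edge of the ledge

### The job

On the counter's wooden ledge, push the brass label plate back with the fingertips until its long side lies flat against the rail, then push it along the rail towards the end with the green tray until about a third of its length sticks out past that end of the ledge, so that it can be picked up by its edge later. Leave it lying there, flat and along the rail. Only push it, never lift it, and leave everything else where it stands.

Things in the scene. Friction and masses are not known exactly. Their poses are not given: they have to be found in the camera images.
- plate: Loose brass drawer label plate, flat on the ledge, with a pale card in its middle: 60 mm (its x) by 120 mm (its y, the long way) by 6 mm thick, about 0.25 to 0.5 kg. Origin at the centre of its underside. It starts away from the rail and a little askew (its y within about 0.2 rad of the ledge's y). It tips off if half its length sticks out.
- ledge: Fixed wooden ledge, a board on two bearers, 140 mm (its x) by 380 mm long (its y), flat top 50 mm above its origin, which is at counter height under its centre. A fixed rail, 12 mm thick, 15 mm higher than the top, runs along its whole +x side, away from the robot; the rail's near face is at x = +58 mm in the ledge's frame. Both short ends (y = +190 and -190 mm) are open. Turned up to 0.3 rad.
- tray: Fixed open green plastic tray, 120 x 120 x 35 mm high, on the counter just past one short end of the ledge (275 mm from the ledge's centre, at its +y or its -y end from run to run): it marks the end to push to. Origin at the centre of its underside.
- mortar: Loose pale stone mortar, 92 mm across and 60 mm high, its pestle (to 92 mm high) in it, on the counter past the other end of the ledge. A bystander: leave it alone. Origin at the centre of its underside.
- weight_left: Loose steel scale weight with a knob, 22 mm across, 29 mm high, on the front (robot-side) strip of the ledge near its +y end, about 52 mm in front of the ledge's long middle line. A bystander: leave it alone. Origin at the centre of its underside.
- weight_right: Loose steel scale weight, like the other, near the -y end of the front strip. A bystander: leave it alone. Origin at the centre of its underside.
- spare_plate: Loose white label plate with a blue card, 60 x 120 x 6 mm, flat on the counter to one side of the ledge: not the one to move. A bystander: leave it alone. Origin at the centre of its underside.
- cup: Loose white mug, 72 mm across, 75 mm high, on the counter beyond the ledge. A bystander: leave it alone. Origin at the centre of its underside.
- scoop: Loose wooden spoon, 170 mm long, lying on the counter to the other side. A bystander: leave it alone. Origin under its middle.
- pill_jar: Loose amber glass jar, 60 mm across, 85 mm high, on the counter beyond the ledge. A bystander: leave it alone. Origin at the centre of its underside.
Things that resemble listed ones, but are neither listed nor needed, are in the scene too. There is more than one size of the plate; the one meant has the size given above.

How it is judged:
On the way, in this order (a step that is already met when the one before it is completed fails the run):
1. the plate lies against the rail, its long side along it, still well short of the end (x of plate in the frame of ledge above 0.022 m and angle between the y axis of plate and the y axis of ledge, either way round below 0.07 rad and y of plate in the frame of ledge between -0.12 and 0.12 m), for 0.1 s.
2. about a third of the plate sticks out past the tray's end of the ledge (((y of tray in the frame of ledge above 0 m and y of plate in the frame of ledge between 0.158 and 0.182 m) or (y of tray in the frame of ledge below 0 m and y of plate in the frame of ledge between -0.182 and -0.158 m))), for 0.2 s.
At the end, for the whole second after the job is handed in: The brass plate lies still and flat on the ledge with 28 to 52 mm of its 120 mm length past the ledge's end beside the green tray, its long side along the rail within 0.1 rad and its middle no more than 8 mm off the rail-touching position (((y of tray in the frame of ledge above 0 m and y of plate in the frame of ledge between 0.158 and 0.182 m) or (y of tray in the frame of ledge below 0 m and y of plate in the frame of ledge between -0.182 and -0.158 m)) and x of plate in the frame of ledge above 0.02 m and angle between the y axis of plate and the y axis of ledge, either way round below 0.1 rad and angle between plate's own z axis and vertical below 0.06 rad and z of plate in the frame of ledge between 0.045 and 0.056 m and linear speed of plate below 0.01 m/s).
It fails at once if the brass plate is lifted (more than 10 mm off the ledge) (z of plate in the frame of ledge above 0.06 m).
It fails at once if the brass plate tips or falls (angle between plate's own z axis and vertical above 0.3 rad or z of plate in the frame of ledge below 0.035 m).
It fails at once if a bystander (white plate, mortar, weights, mug, spoon, amber jar) is moved more than 20 mm (distance of any of spare_plate, mortar, weight_left, weight_right, cup, scoop, pill_jar from where it was at the start of the episode above 0.02 m).
It also fails if it takes over 51 s, if anything falls off the work surface, if the arm or the gripper's body presses on something with over 40 N, if the wrist force passes 120 N, or if a joint passes its speed limit or range.

### The arm

A 7-joint arm with a two-finger parallel gripper is mounted at the origin on the work surface. World frame = base frame: x ahead of the robot, y to its left, z up, the work surface at z = 0. Lengths are in m, angles in rad, forces in N, time in s.
With the tool pointing down it reaches from about 0.4 to 0.875 m from the base axis. Payload 19.3 kg.
Tool frame: the origin (TCP) lies midway between the tips of the shut fingers; the grasp point (between the pads) lies bot.tcp_to_grasp behind it (bot.tcp_to_grasp is the distance from the TCP to the grasp point, in m); z points along the fingers, y is the line along which they close (so a half turn about z gives the same grasp; the last joint's range is limited). The gripper opens to 85 mm and grips with 20 to 120 N. Pads are 22 mm wide; open, the fingers measure 114 mm over their backs; the gripper's body (76 mm by 85 mm) begins 54 mm behind the grasp point. The pads swing forward as they close: fully open they stand 13 mm farther back than shut.
Start: joints at [-1.319, 0.521, -0.036, 1.599, 0.021, 1.021, -0.113], TCP at [0.198, 0.593, 0.231] pointing down, gripper open.
Joint ranges: [-2.91, 2.91], [-0.3, 2.13], [-1.5, 1.42], [0.17, 2.43], [-1.26, 4.41], [0.16, 1.93], [-2.52, 2.52]. Speed limits (rad/s): [1.89, 1.89, 2.39, 2.39, 3.01, 3.01, 3.01].

### API

Orientations are given as [roll, pitch, yaw] about the fixed x, y, z axes, in that order (R = Rz(yaw) Ry(pitch) Rx(roll)).
In Python, from workcell import observe, imaging, bot gives the robot as it stands.
- The arm moves only by the tool send_rows, never from a script. Its argument "plan" is text: rows parted by semicolons, each of 7 numbers parted by spaces: the shift along the tool's x, y, z in m, then the turn, a rotation vector about the tool's x, y, z in degrees, then the finger opening in m, from 0 to 0.0854. In form: dx dy dz rx ry rz claw; .... A call has 1 to 10 rows; each row is the pose to reach, as a shift and turn from the pose commanded when the call began, along the tool's axes at that moment; what a row does not reach only later rows make up. A row lasts 1/12 s, in which the tool goes at most 41.7 mm and 7.16 degrees, less where a joint would pass 70% of its speed; a pose out of reach is approached as far as the arm can. A call with a gripper value outside its range is refused whole. The fingers move at their own pace and stop on an object; "grip_force" is the grip in N (left out, the last holds). Time passes only in rows, so rows that repeat a pose let the fingers close. It gives the time, the measured TCP pose, the force, the opening and the grip force at its end, in the units of the state.
- observe(): the state, without advancing time (a new reading comes with each control period).
- imaging.grab_frame(name): name is "scene" or "side" or "wrist"; returns a dict with "color" (400x640x3 uint8, red, green, blue), "fx", "fy", "cx", "cy" (pixels), "dist_coeffs" ([k1, k2, p1, p2, k3] as OpenCV has them; the pictures are not rectified), "eye" and "orientation" of the camera in the world; the wrist camera has in their place "tool_from_camera" (4x4, takes a point from camera to tool coordinates, whose origin is the TCP and whose axes are the flange's). Camera axes: x right, y down, z forward; pixel columns grow to the right and rows downward; lengths in m; the calibration is good to about 2 mm. A picture is of the moment at which its call begins: read the wrist's pose just before it. There is no depth.
- bot.job_done(): hands the job in; it is judged then, once.
The state is a dict: "clock": time; "qpos": joint angles; "qd": joint speeds; "joint_efforts": joint torques, N m; "position": TCP position; "tool_rot": TCP orientation; "force": force on the tool from outside, world axes, zero at the start; "moment": the same for the moment, N m; "grip_width": finger opening in m; "finger_force": force on a finger pad.
Only numpy, scipy, OpenCV 4.12 (cv2) and the standard library are available. Lean on these libraries where they do the work, as an engineer would, in place of code of your own. Each camera call takes 0.05 s, during which the arm holds its last target. There are 200 camera calls.

## Working session

There is one attempt and no reset: what is moved stays moved. The work goes in short steps, Python scripts to look and compute and a tool call to move; the robot and the scene stay as the last step left them, time stands still between calls to the robot, and variables do not carry over. Pictures are saved under pics/ and viewed, at most 10 in all, crops included, and the job is handed in when it is done.

Besides the shell and the picture viewer there is one more tool, called after ">>>" as name(argument=value, ...) on one line, values as JSON. send_rows: Moves the arm, as the interface text tells. Its arguments: {"type":"object","properties":{"plan":{"type":"string"},"grip_force":{"type":"number"}},"required":["plan"]}

```bash
mkdir -p pics; cat > h.py <<'E'
import numpy as np, cv2, json
from scipy.spatial.transform import Rotation as R
from workcell import observe, imaging, bot
def grab(n):
    f=imaging.grab_frame(n); return f
def K(f): return np.array([[f['fx'],0,f['cx']],[0,f['fy'],f['cy']],[0,0,1.]])
def rot(o):
    o=np.array(o,float)
    return o if o.shape==(3,3) else (R.from_euler('xyz',o).as_matrix() if o.size==3 else None)
def pt(f,uv,z):
    uv=np.array(uv,float).reshape(-1,1,2)
    n=cv2.undistortPoints(uv,K(f),np.array(f['dist_coeffs'])).reshape(-1,2)
    d=np.c_[n,np.ones(len(n))]@rot(f['orientation']).T; e=np.array(f['eye'])
    return e+d*((z-e[2])/d[:,2])[:,None]
def proj(f,P):
    M=rot(f['orientation']); c=(np.array(P,float)-f['eye'])@M
    return cv2.projectPoints(c,np.zeros(3),np.zeros(3),K(f),np.array(f['dist_coeffs']))[0].reshape(-1,2)
def save(f,n): cv2.imwrite('pics/'+n,cv2.cvtColor(f['color'],cv2.COLOR_RGB2BGR))
E
python3 - <<'E'
from h import *
for n in('scene','side'):
    f=grab(n); save(f,n+'0.png'); np.save(n+'.npy',f,allow_pickle=True); print({k:v for k,v in f.items() if k!='color'})
s=observe(); print(s, bot.tcp_to_grasp)
E
```

```text
{'fx': 372.0128722013374, 'fy': 372.0128722013374, 'cx': 325.6885700394327, 'cy': 198.89791483038556, 'dist_coeffs': array([0.00537676, 0.        , 0.        , 0.        , 0.        ]), 'eye': array([1.28057145, 0.3447515 , 0.67744389]), 'orientation': array([-2.23055515, -0.0091794 ,  2.04585093])}
{'fx': 367.37024906338047, 'fy': 367.37024906338047, 'cx': 318.81420529952777, 'cy': 199.14336698387947, 'dist_coeffs': array([-0.05888247,  0.        ,  0.        ,  0.        ,  0.        ]), 'eye': array([ 0.55945415, -0.76256649,  0.78211557]), 'orientation': array([-2.32804897,  0.00796987, -0.03271996])}
{'clock': 0.1, 'qpos': array([-1.31920764,  0.52190471, -0.036315  ,  1.59993577,  0.02121872,
        1.02112382, -0.11278035]), 'qd': array([-0.00103136, -0.00122943, -0.00013806, -0.00131545, -0.00115689,
        0.00250934, -0.00128911]), 'joint_efforts': array([ 2.30166559e-03, -9.28485489e+01,  1.98372513e+00, -3.70537090e+01,
        1.82172860e-02,  5.29053112e-03, -9.55413088e-05]), 'position': array([0.19761464, 0.59262166, 0.23081986]), 'tool_rot': array([-3.14061068e+00,  9.16910352e-05,  2.81981142e+00]), 'force': array([-0.43756527,  0.35170467,  0.0646747 ]), 'moment': array([-0.01739623,  0.02003812, -0.00215501]), 'finger_force': 0.0, 'grip_width': 0.08486473425843453} 0.0187
```

View pics/scene0.png

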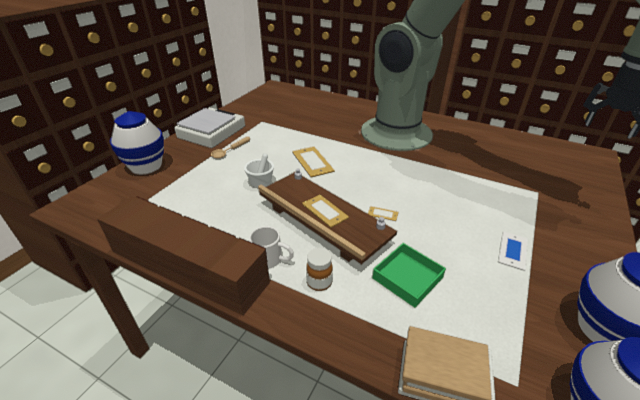

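View pics/side0.png

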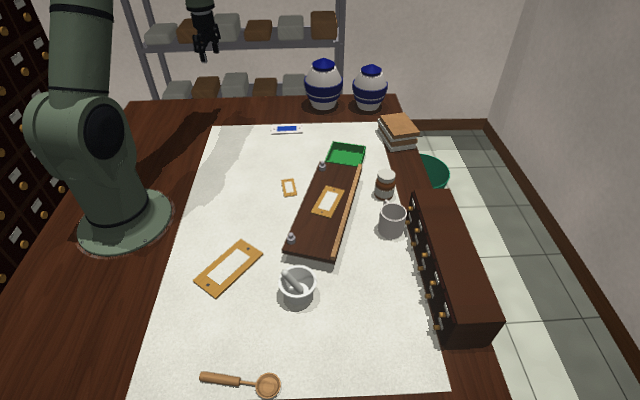

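Three brass plates are visible in the scene picture: one on the counter at (313,161), larger; a small one on the counter at (383,213); and one on the ledge at (325,210). The ledge one fits the description. The tray is at (408,273), the mortar at (260,172), and the weights at (297,175) and (381,224). I'll enlarge to confirm and pick corners.

```bash
python3 - <<'E'
from h import *
a=cv2.imread('pics/scene0.png')[165:270,250:402]; cv2.imwrite('pics/c1.png',cv2.resize(a,None,fx=5,fy=5,interpolation=cv2.INTER_CUBIC))
a=cv2.imread('pics/side0.png')[135:275,270:390]; cv2.imwrite('pics/c2.png',cv2.resize(a,None,fx=4,fy=4,interpolation=cv2.INTER_CUBIC))
E
```

```text
(no output)
```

View pics/c1.png

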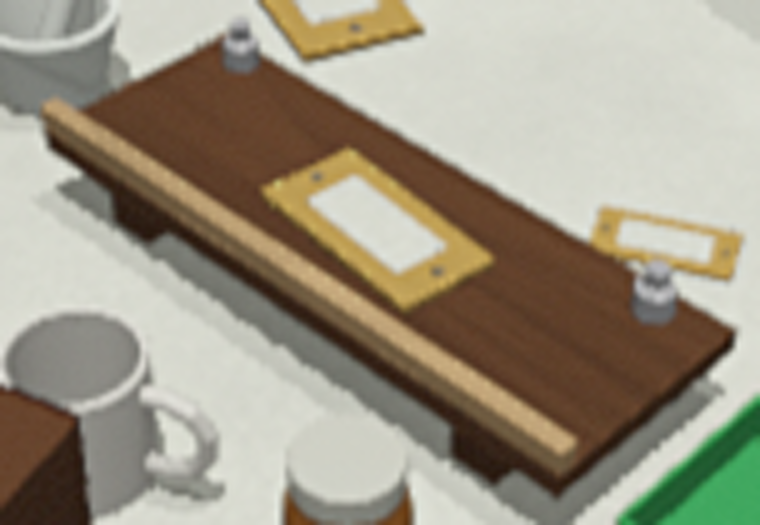

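View pics/c2.png

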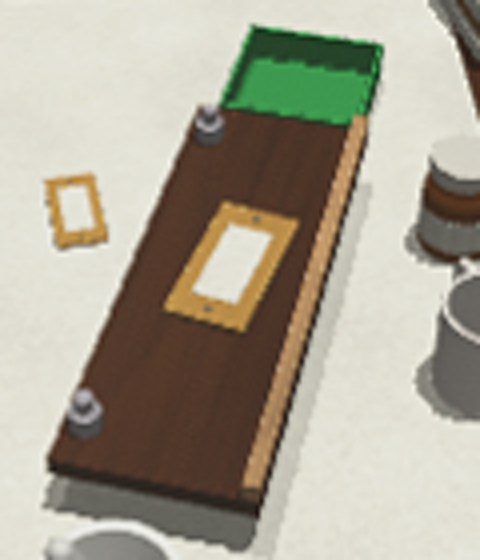

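The ledge plate is the mid-sized one lying between two weights, a little off the rail; the tray is at the far (+y) end. In c1 its corners are (348,149), (494,259), (407,305), (263,187); in c2 they are (225,203), (299,215), (245,328), (165,310).

```bash
python3 - <<'E'
from h import *
from scipy.optimize import least_squares
S=np.load('scene.npy',allow_pickle=True).item();D=np.load('side.npy',allow_pickle=True).item()
u1=lambda a:(np.array(a)+.5)/5-.5+[250,165]
u2=lambda a:(np.array(a)+.5)/4-.5+[270,135]
p1=u1([(348,149),(494,259),(407,305),(263,187)]);p2=u2([(165,310),(225,203),(299,215),(245,328)])
for f,p in((S,p1),(D,p2)):
    P=pt(f,p,.056);print(P.round(4).tolist(),np.linalg.norm(np.diff(P,axis=0,append=P[:1]),axis=1).round(4))
def model(q,L): 
    c,s=np.cos(q[2]),np.sin(q[2]);L=np.array(L,float);return np.c_[q[0]+c*L[:,0]-s*L[:,1],q[1]+s*L[:,0]+c*L[:,1],L[:,2]]
# order: front -y, front +y, back +y, back -y
plL=[(-.03,-.06,.056),(-.03,.06,.056),(.03,.06,.056),(.03,-.06,.056)]
def fit(obs,q0):
    r=lambda q:np.concatenate([(proj(f,model(q,L))-p).ravel() for f,L,p in obs]); s=least_squares(r,q0);print(s.x.round(4),s.fun.reshape(-1,2).round(1).tolist());return s.x
pq=fit([(S,plL,p1),(D,plL,p2)],[.7,.1,0]); 
fit([(S,plL,p1)],pq);fit([(D,plL,p2)],pq)
L1=[(-.07,.19,.05),(.058,.19,.065),(-.07,-.19,.05),(.07,-.19,.065)];o1=u1([(735,335),(578,440),(220,38),(43,105)])
L2=[(-.07,.19,.05),(-.07,-.19,.05),(.058,-.19,.065),(.07,.19,.065)];o2=u2([(197,106),(49,463),(243,486),(367,117)])
lq=fit([(S,L1,o1),(D,L2,o2)],[.7,.1,0])
fit([(S,L1,o1)],lq);fit([(D,L2,o2)],lq)
c,s=np.cos(lq[2]),np.sin(lq[2]);d=pq[:2]-lq[:2]
print('plate in ledge',c*d[0]+s*d[1],-s*d[0]+c*d[1],pq[2]-lq[2])
for y in(.275,-.275):print(model(lq,[(0,y,0)]))
for z,p in((.06,(655,275)),(.06,(240,35))):
  w=pt(S,u1(p),.075)[0];d=w[:2]-lq[:2];print('weight',w,c*d[0]+s*d[1],-s*d[0]+c*d[1])
o=observe();M=rot(o['tool_rot']);print(M.round(3))
E
```

```text
[[0.5559, -0.0418, 0.056], [0.6035, 0.0686, 0.056], [0.656, 0.0448, 0.056], [0.6073, -0.0663, 0.056]] [0.1202 0.0576 0.1213 0.0569]
[[0.5551, -0.0461, 0.056], [0.6019, 0.0646, 0.056], [0.6561, 0.0488, 0.056], [0.6095, -0.0656, 0.056]] [0.1201 0.0565 0.1235 0.0579]
[ 0.6055  0.001  -0.3985] [[-0.1, -0.3], [0.2, -0.6], [-0.1, 0.1], [-0.4, 0.6], [-0.2, -0.9], [-0.3, -0.7], [0.2, 0.9], [0.1, 0.1]]
[ 0.6056  0.0014 -0.4088] [[0.3, -0.3], [0.2, -0.4], [-0.3, 0.2], [-0.1, 0.5]]
[ 6.055e-01  4.000e-04 -3.885e-01] [[-0.0, -0.6], [-0.5, -0.6], [0.1, 1.0], [0.4, 0.2]]
[ 0.5999 -0.0077 -0.29  ] [[0.4, -1.8], [-0.2, -0.3], [0.4, -1.6], [-1.4, 0.1], [0.6, -0.5], [-0.2, -1.1], [0.4, -0.5], [0.9, -0.4]]
[ 0.6023 -0.0059 -0.2954] [[0.7, -0.7], [-0.3, 0.7], [0.9, -1.2], [-1.2, 0.5]]
[ 0.5986 -0.0098 -0.2837] [[-0.2, -0.0], [-0.4, -0.2], [0.4, 0.2], [0.2, -0.1]]
plate in ledge 0.002880071837561297 0.009926865026269422 -0.1085584245286631
[[0.67857165 0.25586934 0.        ]]
[[ 0.52132414 -0.27117261  0.        ]]
weight [0.59810667 0.15248608 0.075     ] -0.04754847075307033 0.15292685231252953
weight [ 0.51026212 -0.13729133  0.075     ] -0.048877534891126506 -0.14986985657051383
[[-0.949  0.316 -0.   ]
 [ 0.316  0.949 -0.001]
 [-0.    -0.001 -1.   ]]
```

>>> send_rows(plan="-0.25 -0.215 0 0 0 -1.8 0; -0.25 -0.215 0 0 0 -1.8 0; -0.25 -0.215 0 0 0 -1.8 0; -0.25 -0.215 0 0 0 -1.8 0; -0.25 -0.215 0 0 0 -1.8 0; -0.25 -0.215 0 0 0 -1.8 0; -0.25 -0.215 0 0 0 -1.8 0; -0.25 -0.215 0 0 0 -1.8 0; -0.25 -0.215 0 0 0 -1.8 0; -0.25 -0.215 0 0 0 -1.8 0")

```text
clock: 0.93
position: [0.3679, 0.3081, 0.2314]
tool_rot: [-3.141, 0.0, 2.847]
force: [-0.5, 1.2, 1.4]
grip_width: 0.0001
finger_force: 0.0
```

```bash
cat > rel.py <<'E'
from h import *
import sys
# args: target ledge x,y and world z -> shift in tool axes
Lq=(.6,-.0077,-.29)
o=observe();M=rot(o['tool_rot']);c,s=np.cos(Lq[2]),np.sin(Lq[2])
p=np.array(o['position']);d=p[:2]-Lq[:2]
print('clock',o['clock'],'pos',p.round(4),'ledge',(c*d[0]+s*d[1]).round(4),(-s*d[0]+c*d[1]).round(4),'F',o['force'].round(1),'w',round(o['grip_width'],4))
if len(sys.argv)>3:
    x,y,z=map(float,sys.argv[1:4]);w=np.array([Lq[0]+c*x-s*y,Lq[1]+s*x+c*y,z])
    print('shift',(M.T@(w-p)).round(4)); ty=np.arctan2(M[1,1],M[0,1]);print('rz deg',np.degrees(-(Lq[2]+np.pi/2-ty)).round(2),'tilt',M[:,2].round(4))
E
python3 rel.py -.064 .01 .231
```

```text
clock 0.9333 pos [0.3679 0.3081 0.2314] ledge -0.3128 0.2363 F [-0.5  1.2  1.4] w 0.0001
shift [-0.2497 -0.2252  0.0005]
rz deg -0.24 tilt [ 2.e-04 -2.e-04 -1.e+00]
```

>>> send_rows(plan="-0.25 -0.225 0 0 0 -0.2 0; -0.25 -0.225 0 0 0 -0.2 0; -0.25 -0.225 0 0 0 -0.2 0; -0.25 -0.225 0 0 0 -0.2 0; -0.25 -0.225 0 0 0 -0.2 0; -0.25 -0.225 0 0 0 -0.2 0; -0.25 -0.225 0 0 0 -0.2 0; -0.25 -0.225 0 0 0 -0.2 0; -0.25 -0.225 0 0 0 -0.2 0; -0.25 -0.225 0 0 0 -0.2 0")

```text
clock: 1.77
position: [0.5428, 0.0213, 0.2308]
tool_rot: [-3.141, -0.0, 2.852]
force: [-1.1, 1.4, 0.4]
grip_width: -0.0001
finger_force: 0.0
```

```bash
python3 rel.py -.064 .01 .053
```

```text
clock 1.7667 pos [0.5428 0.0213 0.2308] ledge -0.0631 0.0114 F [-1.1  1.4  0.4] w -0.0001
shift [ 0.0008 -0.0013  0.1778]
rz deg 0.03 tilt [-4.e-04 -6.e-04 -1.e+00]
```

>>> send_rows(plan="0.001 -0.001 0.04 0 0 0 0; 0.001 -0.001 0.08 0 0 0 0; 0.001 -0.001 0.12 0 0 0 0; 0.001 -0.001 0.14 0 0 0 0; 0.001 -0.001 0.155 0 0 0 0; 0.001 -0.001 0.165 0 0 0 0; 0.001 -0.001 0.17 0 0 0 0; 0.001 -0.001 0.175 0 0 0 0; 0.001 -0.001 0.178 0 0 0 0; 0.001 -0.001 0.178 0 0 0 0")

```text
clock: 2.6
position: [0.5409, 0.0224, 0.0535]
tool_rot: [3.141, 0.0, 2.855]
force: [-1.3, 0.6, -0.2]
grip_width: 0.0001
finger_force: 0.0
```

```bash
python3 rel.py -.045 .01 .053
python3 - <<'E'
from h import *
f=grab('side');a=cv2.cvtColor(f['color'],cv2.COLOR_RGB2BGR)[135:275,270:390]; cv2.imwrite('pics/d1.png',cv2.resize(a,None,fx=4,fy=4,interpolation=cv2.INTER_CUBIC))
E
```

```text
clock 2.6 pos [0.5409 0.0224 0.0535] ledge -0.0653 0.0119 F [-1.3  0.6 -0.2] w 0.0001
shift [-0.0203 -0.002   0.0005]
rz deg 0.2 tilt [ 4.e-04  2.e-04 -1.e+00]
```

View pics/d1.png

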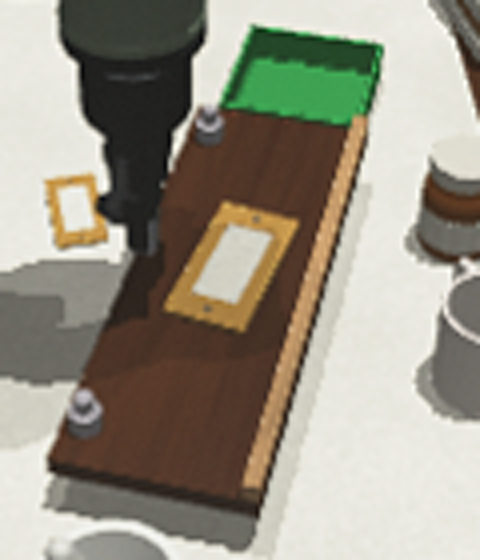

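The fingertip stands at (145,250), on the front strip ahead of the plate's long edge, clear of the weights. Now I push towards the rail.

>>> send_rows(plan="-0.005 -0.002 0.0005 0 0 0 0; -0.01 -0.002 0.0005 0 0 0 0; -0.014 -0.002 0.0005 0 0 0 0; -0.018 -0.002 0.0005 0 0 0 0; -0.022 -0.002 0.0005 0 0 0 0; -0.026 -0.002 0.0005 0 0 0 0; -0.03 -0.002 0.0005 0 0 0 0; -0.034 -0.002 0.0005 0 0 0 0; -0.038 -0.002 0.0005 0 0 0 0; -0.042 -0.002 0.0005 0 0 0 0")

```text
clock: 3.48
position: [0.5806, 0.0081, 0.0527]
tool_rot: [-3.141, -0.0, 2.855]
force: [-2.6, -0.1, 0.8]
grip_width: 0.0001
finger_force: 1.2
```

```bash
python3 rel.py -.012 .01 .053
```

```text
clock 3.4833 pos [0.5806 0.0081 0.0527] ledge -0.0231 0.0096 F [-2.6 -0.1  0.8] w 0.0001
shift [-0.0111  0.0003 -0.0003]
rz deg 0.18 tilt [-4.e-04  0.e+00 -1.e+00]
```

Next, slower steps until the force rises.

>>> send_rows(plan="-0.002 0 0 0 0 0 0; -0.004 0 0 0 0 0 0; -0.006 0 0 0 0 0 0; -0.008 0 0 0 0 0 0; -0.009 0 0 0 0 0 0; -0.010 0 0 0 0 0 0; -0.010 0 0 0 0 0 0")

```text
clock: 4.07
position: [0.5897, 0.0052, 0.0527]
tool_rot: [-3.141, -0.001, 2.855]
force: [-5.6, -0.6, 1.5]
grip_width: -0.0004
finger_force: 2.3
```

```bash
python3 rel.py -.012 .01 .053
python3 - <<'E'
from h import *
f=grab('side');np.save('d2.npy',f,allow_pickle=True);a=cv2.cvtColor(f['color'],cv2.COLOR_RGB2BGR)[135:275,270:390]; cv2.imwrite('pics/d2.png',cv2.resize(a,None,fx=4,fy=4,interpolation=cv2.INTER_CUBIC))
E
```

```text
clock 4.0667 pos [0.5897 0.0052 0.0527] ledge -0.0136 0.0095 F [-5.6 -0.6  1.5] w -0.0004
shift [-0.0016  0.0005 -0.0003]
rz deg 0.17 tilt [-9.e-04 -1.e-04 -1.e+00]
```

View pics/d2.png

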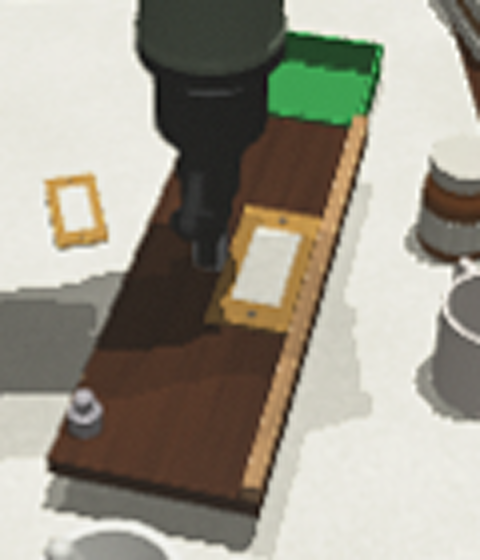

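The plate at (270,268) is touching the rail or nearly so, possibly still slightly askew. I'll press a little more until it seats.

>>> send_rows(plan="-0.001 0 0 0 0 0 0; -0.002 0 0 0 0 0 0; -0.003 0 0 0 0 0 0; -0.003 0 0 0 0 0 0; -0.004 0 0 0 0 0 0; -0.004 0 0 0 0 0 0")

```text
clock: 4.62
position: [0.5902, 0.0051, 0.0522]
tool_rot: [-3.14, -0.008, 2.855]
force: [-24.7, 5.0, 15.3]
grip_width: 0.0002
finger_force: 12.7
```

```bash
python3 rel.py -.012 .01 .053
```

```text
clock 4.6167 pos [0.5902 0.0051 0.0522] ledge -0.0131 0.0094 F [-24.7   5.   15.3] w 0.0002
shift [-0.0011  0.0006 -0.0008]
rz deg 0.21 tilt [-7.7e-03  8.0e-04 -1.0e+00]
```

Seated: 25 N, with the finger stopped at -13 mm, which matches plate x = 28 mm. Now I retract, lift, move behind the -y end and lower.

>>> send_rows(plan="0.005 0 0 0 0 0 0; 0.02 0 0 0 0 0 0; 0.02 0 -0.03 0 0 0 0; 0.02 0 -0.06 0 0 0 0; 0.01 -0.03 -0.06 0 0 0 0; -0.01 -0.06 -0.06 0 0 0 0; -0.03 -0.09 -0.06 0 0 0 0; -0.036 -0.105 -0.06 0 0 0 0; -0.036 -0.105 -0.06 0 0 0 0; -0.036 -0.105 -0.06 0 0 0 0")

```text
clock: 5.45
position: [0.599, -0.1076, 0.1128]
tool_rot: [3.142, 0.001, 2.853]
force: [0.3, 0.8, -0.1]
grip_width: 0.0001
finger_force: 0.0
```

```bash
python3 rel.py .026 -.09 .0525
python3 - <<'E'
from h import *
f=grab('scene');np.save('s3.npy',f,allow_pickle=True);a=cv2.cvtColor(f['color'],cv2.COLOR_RGB2BGR)[165:270,250:402]; cv2.imwrite('pics/s3.png',cv2.resize(a,None,fx=5,fy=5,interpolation=cv2.INTER_CUBIC))
E
```

```text
clock 5.45 pos [ 0.599  -0.1076  0.1128] ledge 0.0276 -0.096 F [ 0.3  0.8 -0.1] w 0.0001
shift [0.0016 0.006  0.0603]
rz deg 0.08 tilt [ 9.e-04 -2.e-04 -1.e+00]
```

View pics/s3.png

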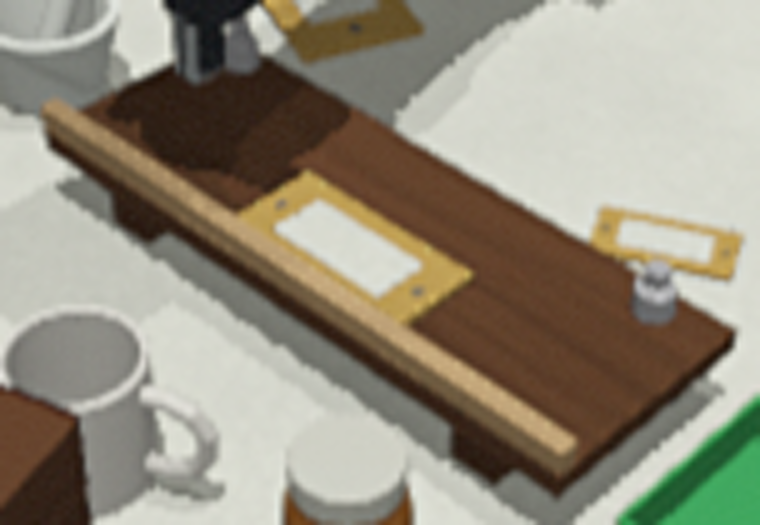

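The plate lies along the rail; its front corners are at (308,170) and (472,272) in the crop. Next I work out its pose from those.

```bash
cat > pl.py <<'E'
from h import *
def rep(f,uv,L=(.6,-.0077,-.29)):
    P=pt(f,uv,.056);c,s=np.cos(L[2]),np.sin(L[2]);d=P[:,:2]-L[:2]
    return np.c_[c*d[:,0]+s*d[:,1],-s*d[:,0]+c*d[:,1]].round(4)
u1=lambda a:(np.array(a)+.5)/5-.5+[250,165]
E
python3 - <<'E'
from pl import *
f=np.load('s3.npy',allow_pickle=True).item()
print(rep(f,u1([(308,170),(472,272)])))
print(rep(f,u1([(308,170),(472,272)]),(.6023,-.0059,-.2954)))
P=pt(f,u1([(735,335),(220,38)]),.05);print(P)
E
```

```text
[[-0.0037 -0.0475]
 [-0.0029  0.0728]]
[[-0.0052 -0.0499]
 [-0.005   0.0704]]
[[ 0.59395938  0.19565     0.05      ]
 [ 0.48679794 -0.16630514  0.05      ]]
```

>>> send_rows(plan="0.001 0.003 0.03 0 0 0 0; 0.001 0.003 0.045 0 0 0 0; 0.001 0.003 0.055 0 0 0 0; 0.001 0.003 0.06 0 0 0 0; 0.001 0.003 0.06 0 0 0 0")

```text
clock: 5.92
position: [0.5984, -0.1027, 0.0522]
tool_rot: [-3.142, -0.001, 2.856]
force: [0.2, 0.0, 0.3]
grip_width: -0.0006
finger_force: 0.0
```

>>> send_rows(plan="0 0.008 0 0 0 0 0; 0 0.016 0 0 0 0 0; 0 0.022 0 0 0 0 0; 0 0.028 0 0 0 0 0; 0 0.034 0 0 0 0 0; 0 0.040 0 0 0 0 0; 0 0.046 0 0 0 0 0; 0 0.052 0 0 0 0 0; 0 0.058 0 0 0 0 0; 0 0.064 0 0 0 0 0")

```text
clock: 6.75
position: [0.6168, -0.0418, 0.0528]
tool_rot: [-3.141, 0.0, 2.854]
force: [-0.9, -2.5, 2.2]
grip_width: 0.0004
finger_force: 1.5
```

```bash
python3 rel.py .026 .06 .0525
```

```text
clock 6.75 pos [ 0.6168 -0.0418  0.0528] ledge 0.0258 -0.0279 F [-0.9 -2.5  2.2] w 0.0004
shift [-0.0004  0.0879  0.0003]
rz deg 0.16 tilt [-0.e+00 -2.e-04 -1.e+00]
```

>>> send_rows(plan="0 0.008 0 0 0 0 0; 0 0.016 0 0 0 0 0; 0 0.024 0 0 0 0 0; 0 0.032 0 0 0 0 0; 0 0.040 0 0 0 0 0; 0 0.048 0 0 0 0 0; 0 0.056 0 0 0 0 0; 0 0.064 0 0 0 0 0; 0 0.072 0 0 0 0 0; 0 0.080 0 0 0 0 0")

```text
clock: 7.58
position: [0.6395, 0.0354, 0.0528]
tool_rot: [-3.142, -0.0, 2.855]
force: [-0.7, -2.3, 1.9]
grip_width: -0.0001
finger_force: 1.5
```

```bash
python3 rel.py .026 .06 .0525
python3 - <<'E'
from h import *
f=grab('scene');np.save('s4.npy',f,allow_pickle=True);a=cv2.cvtColor(f['color'],cv2.COLOR_RGB2BGR)[185:275,290:440]; cv2.imwrite('pics/s4.png',cv2.resize(a,None,fx=5,fy=5,interpolation=cv2.INTER_CUBIC))
E
```

```text
clock 7.5833 pos [0.6395 0.0354 0.0528] ledge 0.0255 0.0526 F [-0.7 -2.3  1.9] w -0.0001
shift [-0.0005  0.0074  0.0003]
rz deg 0.18 tilt [-1.e-04 -0.e+00 -1.e+00]
```

View pics/s4.png

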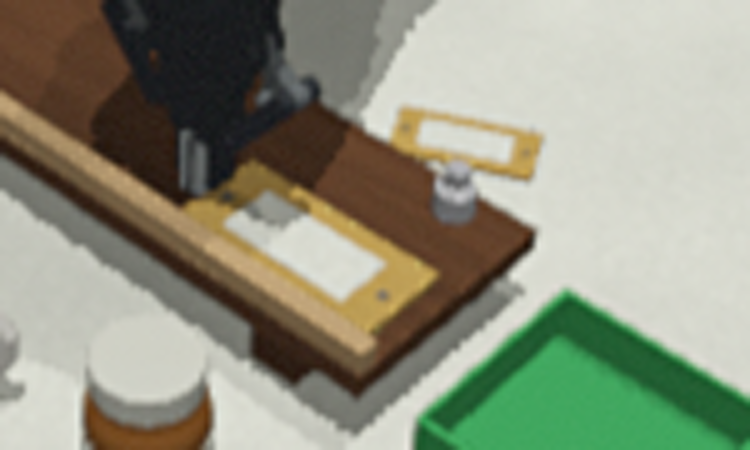

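The plate's leading front corner is at (438,272) and its trailing front corner at (255,160); the ledge's end corner is at (535,235). It hasn't reached the end yet.

```bash
python3 - <<'E'
from pl import *
f=np.load('s4.npy',allow_pickle=True).item()
u=lambda a:(np.array(a)+.5)/5-.5+[290,185]
print(rep(f,u([(255,160),(438,272)])))
for L in((.6,-.0077,-.29),(.6023,-.0059,-.2954),(.5986,-.0098,-.2837)):
  c,s=np.cos(L[2]),np.sin(L[2])
  Q=np.array([[L[0]+c*x-s*.19,L[1]+s*x+c*.19,.05] for x in(-.07,.058)]);q=(proj(f,Q)-[290,185]+.5)*5-.5;print(q.round(0), rep(f,u([(438,272)]),L))
print(pt(f,u([(535,235)]),.05),Q)
E
```

```text
[[-0.0038  0.0603]
 [-0.0039  0.1783]]
[[537. 226.]
 [374. 361.]] [[-0.0039  0.1783]]
[[538. 231.]
 [374. 367.]] [[-0.0066  0.1759]]
[[534. 221.]
 [374. 357.]] [[-0.0021  0.1807]]
[[0.59395938 0.19565    0.05      ]] [[0.58458099 0.19219868 0.05      ]
 [0.70746436 0.15637025 0.05      ]]
```

>>> send_rows(plan="0 0.007 0 0 0 0 0; 0 0.014 0 0 0 0 0; 0 0.021 0 0 0 0 0; 0 0.028 0 0 0 0 0; 0 0.034 0 0 0 0 0; 0 0.039 0 0 0 0 0; 0 0.043 0 0 0 0 0; 0 0.046 0 0 0 0 0; 0 0.049 0 0 0 0 0; 0 0.050 0 0 0 0 0")

```text
clock: 8.47
position: [0.6535, 0.083, 0.0527]
tool_rot: [3.142, -0.0, 2.855]
force: [0.1, -1.7, 0.0]
grip_width: 0.0003
finger_force: 0.7
```

```bash
python3 rel.py .026 .105 .0525
python3 - <<'E'
from h import *
f=grab('scene');np.save('s5.npy',f,allow_pickle=True);a=cv2.cvtColor(f['color'],cv2.COLOR_RGB2BGR)[185:275,290:440]
g=grab('side');np.save('d5.npy',g,allow_pickle=True);b=cv2.cvtColor(g['color'],cv2.COLOR_RGB2BGR)[135:225,300:380]
z=lambda a,k:cv2.resize(a,None,fx=k,fy=k,interpolation=cv2.INTER_CUBIC)
cv2.imwrite('pics/s5.png',np.hstack([z(a,3),z(b,3)]))
E
```

```text
clock 8.4667 pos [0.6535 0.083  0.0527] ledge 0.0253 0.1022 F [ 0.1 -1.7  0. ] w 0.0003
shift [-0.0007  0.0028  0.0002]
rz deg 0.19 tilt [-1.e-04  1.e-04 -1.e+00]
```

View pics/s5.png

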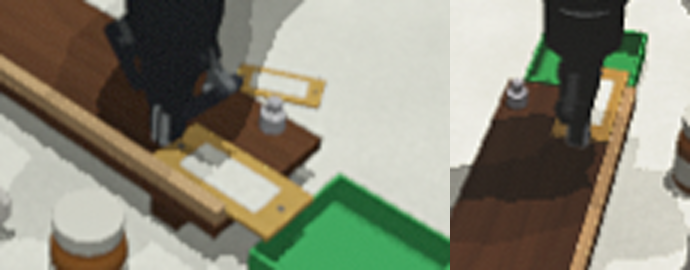

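The plate now overhangs towards the tray, its leading corner near (314,198) in the left half. I'll retract and check with a clear view.

>>> send_rows(plan="0 -0.008 0 0 0 0 0; 0 -0.02 0 0 0 0 0; 0 -0.03 0 0 0 0 0; 0 -0.03 -0.04 0 0 0 0; 0 -0.05 -0.08 0 0 0 0; 0 -0.09 -0.08 0 0 0 0; 0 -0.13 -0.08 0 0 0 0; 0 -0.16 -0.08 0 0 0 0; 0 -0.16 -0.08 0 0 0 0; 0 -0.16 -0.08 0 0 0 0")

```text
clock: 9.4
position: [0.6073, -0.0741, 0.1332]
tool_rot: [-3.141, 0.0, 2.85]
force: [-0.2, 0.9, 0.3]
grip_width: -0.0003
finger_force: 0.0
```

```bash
python3 rel.py
python3 - <<'E'
from h import *
f=grab('scene');np.save('s6.npy',f,allow_pickle=True);a=cv2.cvtColor(f['color'],cv2.COLOR_RGB2BGR)[200:275,325:425]
g=grab('side');np.save('d6.npy',g,allow_pickle=True);b=cv2.cvtColor(g['color'],cv2.COLOR_RGB2BGR)[145:195,310:370]
z=lambda a,k:cv2.resize(a,None,fx=k,fy=k,interpolation=cv2.INTER_CUBIC)
A=z(a,5);B=z(b,5);B=np.vstack([B,np.zeros((A.shape[0]-B.shape[0],B.shape[1],3),np.uint8)])
cv2.imwrite('pics/s6.png',np.hstack([A,B]));print(A.shape,B.shape)
E
```

```text
clock 9.4 pos [ 0.6073 -0.0741  0.1332] ledge 0.026 -0.0616 F [-0.2  0.9  0.3] w -0.0003
(375, 500, 3) (375, 300, 3)
```

View pics/s6.png

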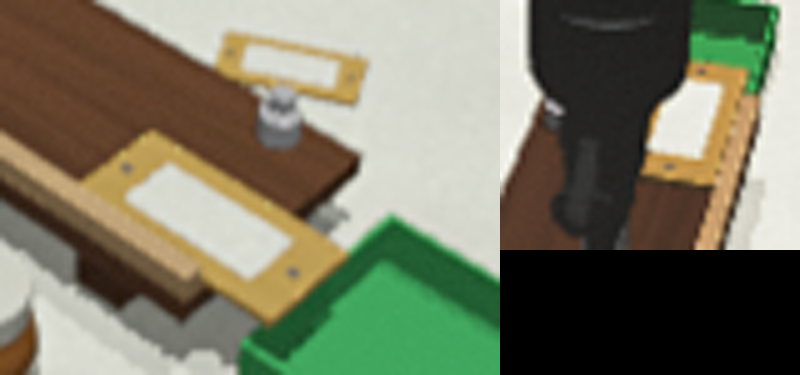

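Flat and along the rail. The front corners are at (153,130) and (347,252), the leading back corner is at (270,325), and the ledge's end edge (from corner (360,155)) crosses the plate's front edge near (270,206).

```bash
python3 - <<'E'
from pl import *
f=np.load('s6.npy',allow_pickle=True).item();g=np.load('d6.npy',allow_pickle=True).item()
u=lambda a:(np.array(a)+.5)/5-.5+[325,200]
print(rep(f,u([(153,130),(347,252),(270,325),(270,206)])))
v=lambda a:(np.array(a)-[500,0]+.5)/5-.5+[310,145]
print(rep(g,v([(748,68),(712,186)])))
print(rep(g,(np.array([(367,117),(197,106)])+.5)/4-.5+[270,135]), 'ledge end z approx')
E
```

```text
[[-0.0037  0.1095]
 [-0.0021  0.2286]
 [ 0.0589  0.2306]
 [-0.0014  0.1844]]
[[0.0542 0.227 ]
 [0.0539 0.1052]]
[[ 0.0662  0.1991]
 [-0.0694  0.1796]] ledge end z approx
```

The plate's centre is at y ≈ 0.166–0.170 m in both cameras, within the 0.158–0.182 band, and it sits against the rail.

```bash
python3 -c "
from workcell import bot
print(bot.job_done())"
```

```text
the job is handed in; nothing more can be done
None
```

The brass plate lies flat against the rail with about 38 mm of its 120 mm past the tray end, by camera measurement; I handed the job in at about 9.5 s, and the hand-in returned no verdict.

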